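# Index the handle press and hold the plunger at the gauge

## Task

On the small knife-handle press, push the upright peg to turn the round indexing table one position counter-clockwise (seen from above), so that the next folding knife clicks in under the plunger. Only then press the plunger's wooden knob straight down until its top is level with the top of the thin gauge post beside it (20 mm down, never on to the bottom stop), and finish while still holding it there: the program ends with the knob held down, not released. Leave the other things on the bench alone.

Things in the scene. Friction and masses are not known exactly. Their poses are not given: they have to be found in the camera images.
- press: the fixed bench press: dark steel base plate 320 x 200 x 20 mm, grey column 150 mm high at the end on its own +x side, and a grey head (56 mm wide, from 45 to 195 mm on own +x, underside 125 mm and top 165 mm above the bench) overhanging the table. Its origin lies on the bench directly below the axis of the round table; own +z is up; own +x points from the table axis to the plunger and the column. Its place and yaw vary
- table_axis (a point): centre of the round indexing table (aluminium disc, 230 mm diameter, upper face 50 mm above the bench), on that upper face. Three shut folding knives (90 mm long, dark wood, steel ends, tops 72 mm above the bench) lie in it radially, 60 degrees apart; in the starting position the first is under the plunger, the next one 60 degrees clockwise of it, the third 120 degrees clockwise
- peg_top (a point): centre of the top of the upright steel peg by which the table is turned: 16 mm diameter, 60 mm high (from 50 to 110 mm above the bench), fixed to the disc 85 mm from its axis; at joint value 0 it stands 150 degrees counter-clockwise of the press's own +x direction. Nothing stands on the disc within 60 degrees of it either side
- turret (a joint): angle of the indexing table, rad, growing counter-clockwise seen from above. Spring detents at 0 (start), 1.047 (the next position, wanted) and 2.094 (one too far); stops at -0.15 and 2.25. Halfway between detents (0.52) it tips over and snaps by itself into the next one; pushing it over takes up to about 6 N at the peg
- plunger (a joint): travel of the plunger, m, growing downward: 0 up (start), 0.020 level with the gauge post (wanted), 0.032 bottom stop. A spring pushes it up with about 3 N at 0, 10 N at 0.020 and 15 N at the stop (net of its weight); let go, it rises again
- knob_top (a point): centre of the flat top of the plunger's round wooden knob (40 mm diameter, 20 mm high, to be pressed from above; it goes up and down with the plunger), 220 mm above the bench when up and 200 mm when pressed as wanted; 75 mm from the table axis along the press's own +x. Nothing is above it
- gauge_top (a point): centre of the top of the fixed steel gauge post, 12 mm diameter, 35 mm high, standing on the head; its top is 200 mm above the bench and 41 mm to own +y of the plunger's axis
- cleaver: bystander: cleaver lying flat, blade 160 x 80 x 4 mm, wooden handle 110 mm; origin on the bench under its middle
- pocket_knife: bystander: shut folding knife, 100 x 22 x 16 mm, lying flat; origin under its middle
- glue_jar: bystander: jar, 48 mm diameter, 65 mm high, standing; origin under its middle

How it is judged:
By the outcome, as a careful person would: the job done as asked, in the order asked, and still so for the second after the job is handed in, while the arm keeps its last pose, push and grip.
It also fails if it takes over 42 s, if anything falls off the work surface, if the arm or the gripper's body presses on something with over 40 N, if the wrist force passes 120 N, or if a joint passes its speed limit or range.

## Robot

A 6-joint arm with a two-finger parallel gripper is mounted at the origin on the work surface. World frame = base frame: x ahead of the robot, y to its left, z up, the work surface at z = 0. Lengths are in m, angles in rad, forces in N, time in s.
With the tool pointing down it reaches from about 0.25 to 0.775 m from the base axis. Payload 8.9 kg.
Tool frame: the origin (TCP) lies at the centre of the arm's flange, where the gripper is bolted on; the fingertips stand 173 mm ahead of it and the grasp point (between the pads) lies 155 mm ahead of it; z points along the fingers, y is the line along which they close (so a half turn about z gives the same grasp; the last joint's range is limited). The gripper opens to 85 mm and grips with 20 to 120 N. Pads are 22 mm wide; open, the fingers measure 114 mm over their backs; the gripper's body (76 mm by 85 mm) begins 54 mm behind the grasp point. The pads swing forward as they close: fully open they stand 13 mm farther back than shut.
Start: joints at [-1.48, 0.291, -0.153, 1.127, 0, 1.431], TCP at [0.12, -0.511, 0.405] pointing down, gripper open.
Joint ranges: [-2.52, 2.52], [-0.91, 1.74], [-1.3, 1.37], [-1.96, 2.02], [-1.52, 1.47], [-3.14, 3.14]. Speed limits (rad/s): [2.22, 2.22, 2.79, 3.14, 3.14, 3.14].

## Interface

Orientations are given as a unit quaternion [x, y, z, w].
In Python, from station import sense, get_image, r, spotter gives the robot as it stands. The module is installed in compiled form; this text tells all that it offers.
- The arm moves only by the shell command python3 -m creep 'ROWS' [FORCE]. ROWS is JSON, a list of rows, each an object of numbers: "fingers": the opening, from 0 (shut) to 1 (fully open); "dx", "dy", "dz": the shift along the tool's x, y, z in mm; "ax", "ay", "az": the turn, a rotation vector about the tool's x, y, z in rad. In form: [{"fingers": .., "dx": .., "dy": .., "dz": .., "ax": .., "ay": .., "az": ..}, ...]. A call has 1 to 8 rows; each row shifts and turns the commanded pose from where the row before left it, along the tool's axes as they then stand; what a row does not reach is not made up. A row lasts 1/8 s, in which the tool goes at most 62.5 mm and 10.7 degrees, less where a joint would pass 70% of its speed; a pose out of reach is approached as far as the arm can. A call is refused whole if a number of a shift passes 62.5 or a number of a turn 0.188, either way. A call with a gripper value outside its range is refused whole. The fingers move at their own pace and stop on an object; FORCE is the grip in N (left out, the last holds). Time passes only in rows, so rows that do not move let the fingers close. It gives the time, the measured TCP pose, the force, the opening and the grip force at its end, in the units of the state.
- sense(): the state, without advancing time (a new reading comes with each control period).
- get_image(name): name is "scene" or "top"; returns a dict with "image" (384x512x3 uint8, blue, green, red), "range_z" (384x512 float32, m along the optical axis (not along the pixel's ray), 0 where there is no reading), "camera_matrix" (3x3 intrinsics, pixels), "dist" ([k1, k2, p1, p2, k3] as OpenCV has them; the pictures are not rectified), "R" (3x3) and "t" (3): a world point X has camera coordinates R X + t. Camera axes: x right, y down, z forward; pixel columns grow to the right and rows downward; lengths in m; the calibration is good to about 2 mm. A picture is of the moment at which its call begins.
- r.job_done(): hands the job in; it is judged then, once.
Trained networks look in the newest picture that a camera, given by its name, has taken for a name from the list of things; names that differ only in an ending like _2 or _b are one class to them, and where a whole thing is asked for, a point or a joint stands for the part that bears it (a point fixed in the world has none). Each returns a list of dicts, best first, with "confidence" (0 to 1); they miss things now and then, are a little off and sometimes report something else, mostly with a low value. They report only what shows in the picture. A call takes as long as a camera call.
- spotter.look_for(thing, camera): "box" ([left, top, right, bottom] as shares, 0 to 1, of the picture: columns of its width, rows of its height, round what is visible of it).
The state is a dict: "clock": time; "joints": joint angles; "joint_vel": joint speeds; "joint_torque": joint torques, N m; "tcp_pos": TCP position; "tool_rot": TCP orientation; "wrist_force": force on the tool from outside, world axes, zero at the start; "moment": the same for the moment, N m; "opening": finger opening in m; "grip_force": force on a finger pad.
Only numpy, scipy, OpenCV 4.12 (cv2) and the standard library are available. Lean on these libraries where they do the work, as an engineer would, in place of code of your own. Each camera call takes 0.05 s, during which the arm holds its last target. There are 200 camera calls.

## Working session

There is one attempt and no reset: what is moved stays moved. The work goes in short steps, Python scripts to look and compute and a shell command to move; the robot and the scene stay as the last step left them, time stands still between calls to the robot, and variables do not carry over. Pictures are saved under pics/ and viewed, at most 10 in all, crops included, and the job is handed in when it is done.

```bash
mkdir -p pics
cat > h.py <<'E'
import numpy as np, cv2
from station import sense, get_image, r, spotter
def cloud(im):
    z=im["range_z"]; h,w=z.shape
    u,v=np.meshgrid(np.arange(w),np.arange(h))
    p=cv2.undistortPoints(np.stack([u,v],-1).reshape(-1,1,2).astype(np.float32),im["camera_matrix"],np.array(im["dist"])).reshape(h,w,2)
    C=np.dstack([p[...,0]*z,p[...,1]*z,z])
    W=(C-np.array(im["t"]))@np.array(im["R"])
    W[z==0]=np.nan
    return W
E
python3 - <<'E'
from h import *
s=sense(); print(s)
for n in("scene","top"):
    im=get_image(n); cv2.imwrite(f"pics/{n}1.png",im["image"]); W=cloud(im); np.save(f"/tmp/{n}.npy",W)
    print(n,"cam at",-np.array(im["R"]).T@im["t"])
    for t in("press","peg_top","knob_top","gauge_top","table_axis","cleaver","pocket_knife","glue_jar"):
        for d in spotter.look_for(t,n)[:2]:
            b=np.array(d["box"])*[512,384,512,384]; c=b.reshape(2,2).mean(0)
            print(t,round(d["confidence"],2),b.round(),W[int(c[1]),int(c[0])].round(3))
E
```

```text
{'clock': 0.0, 'joints': array([-1.48029485e+00,  2.91281990e-01, -1.54147487e-01,  1.12666278e+00,
       -9.42590887e-06,  1.43150395e+00]), 'joint_vel': array([-1.33594494e-03, -4.20257739e-04, -4.52831140e-04, -4.17573688e-04,
       -6.00303978e-04, -3.62379079e-05]), 'joint_torque': array([-9.93194953e-04, -5.37146223e+01,  3.31367898e+01,  1.61974516e-02,
       -1.78076302e-04, -6.02845859e-06]), 'tcp_pos': array([ 0.11956969, -0.51098475,  0.40412336]), 'tool_rot': array([ 9.93406397e-01,  1.14644277e-01,  1.10943323e-05, -6.47889329e-04]), 'wrist_force': array([0.01464999, 0.15768818, 0.59527146]), 'moment': array([-0.03820709,  0.04866128,  0.00073546]), 'grip_force': 0.0, 'opening': 0.0855134166081752}
scene cam at [0.91846252 0.32947242 0.72635199]
press 0.59 [188. 184. 331. 321.] [0.627 0.085 0.048]
peg_top 0.81 [228. 187. 323. 270.] [0.616 0.117 0.164]
peg_top 0.38 [326. 285. 353. 317.] [0.621 0.283 0.067]
knob_top 0.61 [245. 191. 261. 214.] [0.627 0.072 0.22 ]
gauge_top 0.93 [187. 179. 333. 325.] [0.625 0.083 0.048]
table_axis 0.58 [191. 182. 332. 320.] [0.624 0.088 0.053]
cleaver 0.77 [164. 148. 241. 224.] [ 0.546 -0.183  0.001]
pocket_knife 0.73 [362. 242. 371. 285.] [0.481 0.281 0.013]
glue_jar 0.74 [325. 283. 353. 317.] [0.617 0.281 0.065]
top cam at [0.41711737 0.04740288 1.43774931]
press 0.61 [196. 136. 275. 248.] [0.582 0.062 0.073]
peg_top 0.56 [200. 171. 277. 246.] [0.533 0.052 0.063]
knob_top 0.67 [228. 167. 242. 180.] [0.612 0.062 0.219]
gauge_top 0.62 [195. 133. 274. 248.] [0.585 0.065 0.072]
table_axis 0.69 [199. 133. 276. 247.] [0.586 0.056 0.066]
table_axis 0.44 [226. 165. 242. 179.] [0.618 0.064 0.216]
cleaver 0.67 [295. 167. 334. 260.] [ 0.527 -0.182  0.002]
pocket_knife 0.55 [157. 208. 172. 244.] [0.478 0.275 0.017]
glue_jar 0.61 [159. 175. 174. 192.] [0.603 0.267 0.064]
```

Run:
```python
from h import *
a=cv2.imread("pics/scene1.png")[130:340,150:390]; b=cv2.imread("pics/top1.png")[110:270,140:350]
a=cv2.resize(a,(400*240//240,350)); b=cv2.resize(b,(400,305))
c=np.zeros((350,800,3),np.uint8); c[:,:400]=a; c[:305,400:]=b; cv2.imwrite("pics/c1.png",c)
for n in("scene","top"):
    W=np.load(f"/tmp/{n}.npy").reshape(-1,3); 
    near=(abs(W[:,0]-.58)<.25)&(abs(W[:,1]-.06)<.17)
    def f(lo,hi):
        P=W[near&(W[:,2]>lo)&(W[:,2]<hi)]; return P
    print(n)
    for nm,lo,hi in(("knob",.21,.23),("gauge",.185,.208),("head",.158,.172),("column",.145,.155),("peg",.095,.118),("disc",.045,.056)):
        P=f(lo,hi)
        if len(P)==0: print(nm,0);continue
        print(nm,len(P),P.mean(0).round(4),P.min(0).round(3),P.max(0).round(3))
        if nm=="head":
            R=cv2.minAreaRect(P[:,:2].astype(np.float32)*1000); print(R)
        if nm=="peg": print(P.round(3).tolist()[:40])
        if nm=="disc": print(cv2.minEnclosingCircle(P[:,:2].astype(np.float32)*1000))
```

```text
scene
knob 330 [0.6201 0.0672 0.2188] [0.598 0.047 0.21 ] [0.637 0.086 0.222]
gauge 76 [0.6184 0.0981 0.1944] [0.61  0.063 0.186] [0.627 0.112 0.208]
head 1926 [0.6729 0.0739 0.1644] [0.588 0.039 0.158] [0.739 0.119 0.172]
((663.0313110351562, 79.54347229003906), (150.6683349609375, 79.74874114990234), 1.0457884073257446)
column 173 [0.6856 0.0936 0.1502] [0.607 0.046 0.145] [0.739 0.119 0.155]
peg 245 [0.6664 0.0892 0.1064] [0.458 0.043 0.095] [0.739 0.108 0.118]
[[0.464, 0.092, 0.109], [0.463, 0.094, 0.109], [0.462, 0.096, 0.109], [0.461, 0.098, 0.11], [0.458, 0.099, 0.108], [0.468, 0.092, 0.109], [0.467, 0.094, 0.109], [0.467, 0.096, 0.111], [0.464, 0.097, 0.109], [0.464, 0.1, 0.11], [0.462, 0.102, 0.11], [0.459, 0.103, 0.108], [0.471, 0.094, 0.109], [0.469, 0.095, 0.109], [0.469, 0.098, 0.111], [0.467, 0.099, 0.109], [0.465, 0.101, 0.11], [0.465, 0.104, 0.111], [0.463, 0.105, 0.11], [0.473, 0.095, 0.109], [0.473, 0.098, 0.111], [0.471, 0.1, 0.11], [0.468, 0.101, 0.108], [0.468, 0.103, 0.109], [0.467, 0.105, 0.111], [0.464, 0.106, 0.109], [0.473, 0.096, 0.105], [0.474, 0.099, 0.10
[... 921 characters left out ...]
1], [0.472, 0.099, 0.109], [0.471, 0.096, 0.111], [0.471, 0.093, 0.112], [0.469, 0.105, 0.109], [0.469, 0.102, 0.104], [0.469, 0.099, 0.11], [0.469, 0.096, 0.111], [0.469, 0.094, 0.105], [0.469, 0.091, 0.11], [0.466, 0.105, 0.11], [0.466, 0.102, 0.108], [0.466, 0.099, 0.112], [0.466, 0.096, 0.11], [0.466, 0.093, 0.108], [0.466, 0.091, 0.105], [0.463, 0.105, 0.111], [0.463, 0.102, 0.111], [0.463, 0.099, 0.107], [0.463, 0.096, 0.109], [0.463, 0.093, 0.115], [0.463, 0.091, 0.109], [0.46, 0.102, 0.111], [0.46, 0.099, 0.111], [0.46, 0.096, 0.11], [0.46, 0.093, 0.116]]
disc 3204 [0.5287 0.067  0.0503] [ 0.428 -0.055  0.045] [0.652 0.172 0.056]
((542.1171875, 59.47957229614258), 114.73250579833984)
```

View pics/c1.png

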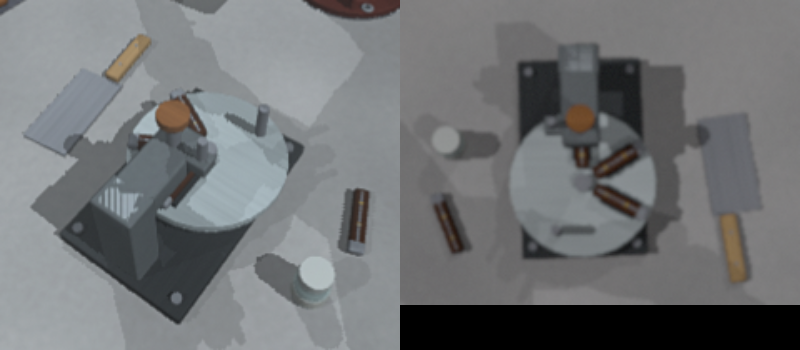

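The picture shows the knob at crop (172,115), the peg at (262,120) and the gauge post at (205,150). In the top view the disc is centred at about (583,183). From the clouds:

| Item | Position (m) |
|---|---|
| Table axis | (0.542, 0.060) |
| Knob | (0.6175, 0.065) |
| Peg | (0.467, 0.098) |
| Gauge | (0.615, 0.104) |

The press yaw is about 3°. I'll push the peg towards −y, with the tool's x axis turned to world +y.

```bash
python3 -m creep '[{"fingers":0,"az":-0.1676},{"fingers":0,"az":-0.1676},{"fingers":0,"az":-0.1676},{"fingers":0,"az":-0.1676},{"fingers":0,"az":-0.1676},{"fingers":0,"az":-0.1676},{"fingers":0,"az":-0.1676},{"fingers":0,"az":-0.1676}]' 30
python3 -m creep '[{"dx":50,"dy":26},{"dx":50,"dy":26},{"dx":50,"dy":26},{"dx":50,"dy":26},{"dx":50,"dy":26},{"dx":50,"dy":26},{"dx":50,"dy":26}]'
python3 -m creep '[{"dx":50,"dy":26},{"dx":50,"dy":26},{"dx":50,"dy":26},{"dx":50,"dy":26},{"dx":50,"dy":26},{"dx":50,"dy":26},{},{}]'
```

```text
invalid input
invalid input
invalid input
```

```bash
python3 -m creep '[{"fingers":0,"dx":0,"dy":0,"dz":0,"ax":0,"ay":0,"az":-0.168},{"fingers":0,"dx":0,"dy":0,"dz":0,"ax":0,"ay":0,"az":-0.168},{"fingers":0,"dx":0,"dy":0,"dz":0,"ax":0,"ay":0,"az":-0.168},{"fingers":0,"dx":0,"dy":0,"dz":0,"ax":0,"ay":0,"az":-0.168},{"fingers":0,"dx":0,"dy":0,"dz":0,"ax":0,"ay":0,"az":-0.168},{"fingers":0,"dx":0,"dy":0,"dz":0,"ax":0,"ay":0,"az":-0.168},{"fingers":0,"dx":0,"dy":0,"dz":0,"ax":0,"ay":0,"az":-0.168},{"fingers":0,"dx":0,"dy":0,"dz":0,"ax":0,"ay":0,"az":-0.165}]' 30
```

```text
clock: 1.9
tcp_pos: [0.1196, -0.5112, 0.4047]
tool_rot: [0.705, 0.709, 0.0, -0.0]
wrist_force: [-0.2, 0.4, -0.5]
opening: 0.0
grip_force: 0.0
```

```bash
python3 -m creep '[{"fingers":0,"dx":50,"dy":26,"dz":0,"ax":0,"ay":0,"az":0},{"fingers":0,"dx":50,"dy":26,"dz":0,"ax":0,"ay":0,"az":0},{"fingers":0,"dx":50,"dy":26,"dz":0,"ax":0,"ay":0,"az":0},{"fingers":0,"dx":50,"dy":26,"dz":0,"ax":0,"ay":0,"az":0},{"fingers":0,"dx":50,"dy":26,"dz":0,"ax":0,"ay":0,"az":0},{"fingers":0,"dx":50,"dy":26,"dz":0,"ax":0,"ay":0,"az":0},{"fingers":0,"dx":50,"dy":26,"dz":0,"ax":0,"ay":0,"az":0}]'
python3 -m creep '[{"fingers":0,"dx":50,"dy":26,"dz":0,"ax":0,"ay":0,"az":0},{"fingers":0,"dx":50,"dy":26,"dz":0,"ax":0,"ay":0,"az":0},{"fingers":0,"dx":50,"dy":26,"dz":0,"ax":0,"ay":0,"az":0},{"fingers":0,"dx":50,"dy":26,"dz":0,"ax":0,"ay":0,"az":0},{"fingers":0,"dx":50,"dy":26,"dz":0,"ax":0,"ay":0,"az":0},{"fingers":0,"dx":50,"dy":26,"dz":0,"ax":0,"ay":0,"az":0},{"fingers":0,"dx":0,"dy":0,"dz":0,"ax":0,"ay":0,"az":0},{"fingers":0,"dx":0,"dy":0,"dz":0,"ax":0,"ay":0,"az":0}]'
```

```text
clock: 2.78
tcp_pos: [0.302, -0.1596, 0.405]
tool_rot: [0.707, 0.707, 0.0, 0.001]
wrist_force: [1.9, -1.3, 0.4]
opening: -0.0003
grip_force: 0.0
clock: 3.78
tcp_pos: [0.4573, 0.1387, 0.4045]
tool_rot: [0.707, 0.707, -0.0, -0.0]
wrist_force: [0.4, 0.0, 0.3]
opening: -0.0
grip_force: 0.0
```

```bash
python3 -m creep '[{"fingers":0,"dx":6,"dy":7,"dz":30,"ax":0,"ay":0,"az":0},{"fingers":0,"dx":0,"dy":0,"dz":40,"ax":0,"ay":0,"az":0},{"fingers":0,"dx":0,"dy":0,"dz":40,"ax":0,"ay":0,"az":0},{"fingers":0,"dx":0,"dy":0,"dz":35,"ax":0,"ay":0,"az":0},{"fingers":0,"dx":0,"dy":0,"dz":16,"ax":0,"ay":0,"az":0},{"fingers":0,"dx":0,"dy":0,"dz":0,"ax":0,"ay":0,"az":0},{"fingers":0,"dx":0,"dy":0,"dz":0,"ax":0,"ay":0,"az":0}]'
python3 -m creep '[{"fingers":0,"dx":-12,"dy":0,"dz":0,"ax":0,"ay":0,"az":0},{"fingers":0,"dx":-8,"dy":0,"dz":0,"ax":0,"ay":0,"az":0},{"fingers":0,"dx":-5,"dy":0,"dz":0,"ax":0,"ay":0,"az":0},{"fingers":0,"dx":-5,"dy":0,"dz":0,"ax":0,"ay":0,"az":0},{"fingers":0,"dx":-5,"dy":0,"dz":0,"ax":0,"ay":0,"az":0},{"fingers":0,"dx":-5,"dy":0,"dz":0,"ax":0,"ay":0,"az":0},{"fingers":0,"dx":-5,"dy":0,"dz":0,"ax":0,"ay":0,"az":0}]'
```

```text
clock: 4.65
tcp_pos: [0.4649, 0.1441, 0.2447]
tool_rot: [0.708, 0.707, 0.0, 0.0]
wrist_force: [0.1, 0.3, 0.3]
opening: -0.0003
grip_force: 0.0
clock: 5.52
tcp_pos: [0.4627, 0.1005, 0.2432]
tool_rot: [0.707, 0.708, -0.0, -0.003]
wrist_force: [-8.4, 9.3, 4.5]
opening: 0.0002
grip_force: 0.0
```

```bash
cat > peg.py <<'E'
from h import *
import sys
for n in("scene","top"):
    im=get_image(n); cv2.imwrite(f"pics/{n}{sys.argv[1]}.png",im["image"]); W=cloud(im).reshape(-1,3)
    for y0 in (0.11,):
        P=W[(W[:,2]>.1)&(W[:,2]<.114)&(W[:,0]>.44)&(W[:,0]<.5)&(W[:,1]>-.05)&(W[:,1]<.12)]
        print(n,len(P),len(P) and (np.median(P,0).round(4),P.min(0).round(3),P.max(0).round(3)))
print(sense()["wrist_force"],sense()["tcp_pos"])
E
python3 peg.py 2
```

```text
scene 13 (array([0.4645, 0.1127, 0.1028]), array([0.455, 0.109, 0.1  ]), array([0.476, 0.115, 0.114]))
top 0 0
[-1.40746792  5.86429233 -3.09965203] [0.46351788 0.1000884  0.24327684]
```

```bash
python3 -m creep '[{"fingers":0,"dx":-4,"dy":0,"dz":0,"ax":0,"ay":0,"az":0},{"fingers":0,"dx":-4,"dy":0,"dz":0,"ax":0,"ay":0,"az":0},{"fingers":0,"dx":-4,"dy":0,"dz":0,"ax":0,"ay":0,"az":0},{"fingers":0,"dx":-4,"dy":0,"dz":0,"ax":0,"ay":0,"az":0},{"fingers":0,"dx":-3,"dy":0,"dz":0,"ax":0,"ay":0,"az":0},{"fingers":0,"dx":0,"dy":0,"dz":0,"ax":0,"ay":0,"az":0}]'
python3 -m creep '[{"fingers":0,"dx":-2,"dy":0,"dz":0,"ax":0,"ay":0,"az":0},{"fingers":0,"dx":-2,"dy":0,"dz":0,"ax":0,"ay":0,"az":0},{"fingers":0,"dx":-2,"dy":0,"dz":0,"ax":0,"ay":0,"az":0},{"fingers":0,"dx":-2,"dy":0,"dz":0,"ax":0,"ay":0,"az":0},{"fingers":0,"dx":-2,"dy":0,"dz":0,"ax":0,"ay":0,"az":0},{"fingers":0,"dx":0,"dy":0,"dz":0,"ax":0,"ay":0,"az":0},{"fingers":0,"dx":0,"dy":0,"dz":0,"ax":0,"ay":0,"az":0}]'
python3 peg.py 3
```

```text
clock: 6.38
tcp_pos: [0.4646, 0.0806, 0.2437]
tool_rot: [0.707, 0.707, -0.0, 0.0]
wrist_force: [-0.8, 1.5, 0.1]
opening: -0.0003
grip_force: 0.0
clock: 7.25
tcp_pos: [0.4646, 0.0708, 0.2437]
tool_rot: [0.707, 0.707, 0.0, 0.0]
wrist_force: [0.0, -0.5, 0.3]
opening: 0.0003
grip_force: 0.0
scene 58 (array([0.4702, 0.0249, 0.1083]), array([0.452, 0.014, 0.1  ]), array([0.477, 0.084, 0.114]))
top 0 0
[ 0.52885217 -0.12864691 -0.52022099] [0.46459398 0.0708357  0.24371777]
```

```bash
python3 -m creep '[{"fingers":0,"dx":10,"dy":0,"dz":-10,"ax":0,"ay":0,"az":0},{"fingers":0,"dx":0,"dy":0,"dz":-40,"ax":0,"ay":0,"az":0},{"fingers":0,"dx":0,"dy":0,"dz":-45,"ax":0,"ay":0,"az":0},{"fingers":0,"dx":0,"dy":0,"dz":-45,"ax":0,"ay":0,"az":0},{"fingers":0,"dx":0,"dy":0,"dz":-40,"ax":0,"ay":0,"az":0},{"fingers":0,"dx":40,"dy":-40,"dz":0,"ax":0,"ay":0,"az":0},{"fingers":0,"dx":40,"dy":-40,"dz":0,"ax":0,"ay":0,"az":0},{"fingers":0,"dx":0,"dy":0,"dz":0,"ax":0,"ay":0,"az":0}]'
python3 peg.py 4
python3 - <<'E'
import cv2,numpy as np
a=cv2.imread("pics/scene4.png")[130:340,150:390]; b=cv2.imread("pics/top4.png")[110:270,140:350]
c=np.zeros((350,800,3),np.uint8); c[:,:400]=cv2.resize(a,(400,350)); c[:305,400:]=cv2.resize(b,(400,305)); cv2.imwrite("pics/c4.png",c)
E
```

```text
clock: 8.35
tcp_pos: [0.3819, 0.163, 0.4246]
tool_rot: [0.706, 0.709, 0.0, -0.0]
wrist_force: [0.9, 0.2, 0.2]
opening: 0.0
grip_force: 0.0
scene 43 (array([0.4743, 0.0163, 0.1086]), array([0.464, 0.007, 0.1  ]), array([0.48 , 0.022, 0.111]))
top 26 (array([0.4705, 0.0141, 0.1078]), array([0.465, 0.006, 0.102]), array([0.479, 0.02 , 0.113]))
[ 0.66555097 -1.04717197 -0.26494642] [0.38428462 0.16152332 0.42447446]
```

View pics/c4.png

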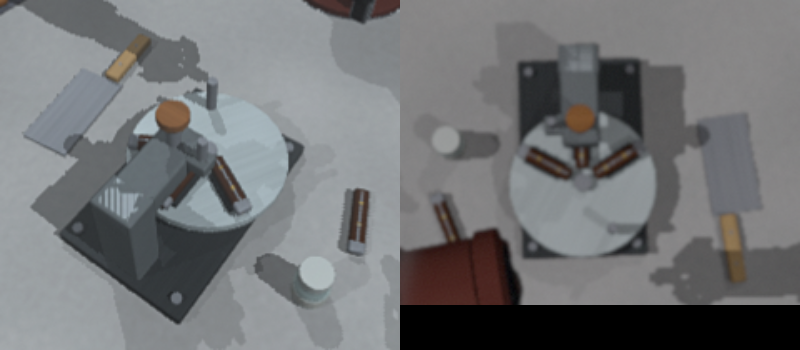

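The table has moved exactly one position: the peg now stands at crop (212,95), which is world (0.471, 0.014), and the next knife is under the plunger. Next I'll move over the knob.

```bash
python3 -m creep '[{"fingers":0,"dx":-16,"dy":39,"dz":0,"ax":0,"ay":0,"az":0},{"fingers":0,"dx":-16,"dy":39,"dz":0,"ax":0,"ay":0,"az":0},{"fingers":0,"dx":-16,"dy":39,"dz":0,"ax":0,"ay":0,"az":0},{"fingers":0,"dx":-16,"dy":39,"dz":0,"ax":0,"ay":0,"az":0},{"fingers":0,"dx":-16,"dy":39,"dz":0,"ax":0,"ay":0,"az":0},{"fingers":0,"dx":-16,"dy":39,"dz":0,"ax":0,"ay":0,"az":0},{"fingers":0,"dx":0,"dy":0,"dz":0,"ax":0,"ay":0,"az":0},{"fingers":0,"dx":0,"dy":0,"dz":0,"ax":0,"ay":0,"az":0}]'
python3 -m creep '[{"fingers":0,"dx":0,"dy":0,"dz":10,"ax":0,"ay":0,"az":0},{"fingers":0,"dx":0,"dy":0,"dz":10,"ax":0,"ay":0,"az":0},{"fingers":0,"dx":0,"dy":0,"dz":4,"ax":0,"ay":0,"az":0},{"fingers":0,"dx":0,"dy":0,"dz":0,"ax":0,"ay":0,"az":0},{"fingers":0,"dx":0,"dy":0,"dz":0,"ax":0,"ay":0,"az":0}]'
python3 - <<'E'
from h import *
print(sense()["tcp_pos"],sense()["wrist_force"])
im=get_image("scene"); cv2.imwrite("pics/s5.png",cv2.resize(im["image"][150:270,190:350],(800,600)))
E
```

```text
clock: 9.45
tcp_pos: [0.6187, 0.0641, 0.4233]
tool_rot: [0.708, 0.707, -0.0, -0.0]
wrist_force: [0.4, -0.1, 0.7]
opening: 0.0004
grip_force: 0.0
clock: 10.07
tcp_pos: [0.6186, 0.0649, 0.4]
tool_rot: [0.707, 0.707, 0.0, 0.0]
wrist_force: [-0.5, -0.9, -0.1]
opening: -0.0001
grip_force: 0.0
[0.61861854 0.06488705 0.40000098] [-0.46585914 -0.87808379 -0.05429577]
```

View pics/s5.png

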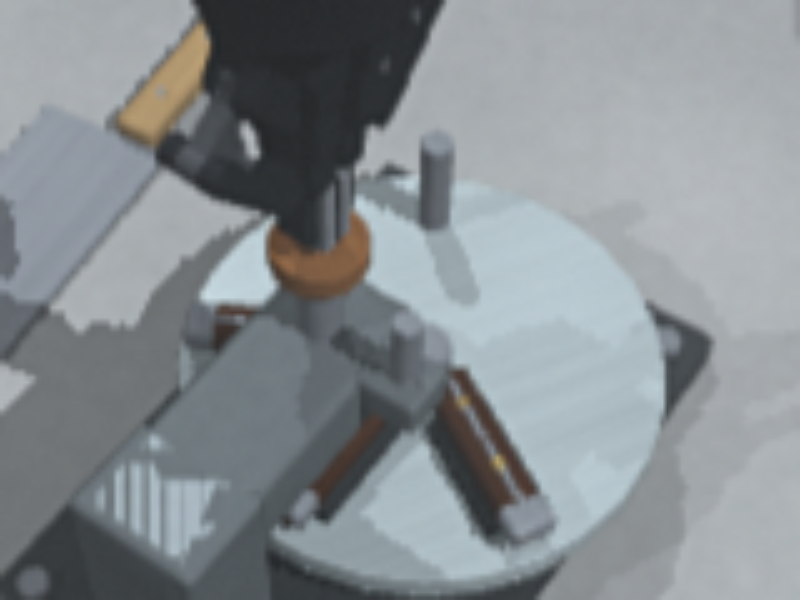

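The shut fingertips hang over the knob's centre, at about (325,245) in the crop. The gauge post is at (405,330) and clear of them. I'll creep down to find contact.

```bash
for i in 1; do
python3 -m creep '[{"fingers":0,"dx":0,"dy":0,"dz":4,"ax":0,"ay":0,"az":0},{"fingers":0,"dx":0,"dy":0,"dz":0,"ax":0,"ay":0,"az":0},{"fingers":0,"dx":0,"dy":0,"dz":0,"ax":0,"ay":0,"az":0}]'
python3 -m creep '[{"fingers":0,"dx":0,"dy":0,"dz":2,"ax":0,"ay":0,"az":0},{"fingers":0,"dx":0,"dy":0,"dz":0,"ax":0,"ay":0,"az":0},{"fingers":0,"dx":0,"dy":0,"dz":0,"ax":0,"ay":0,"az":0}]'
python3 -m creep '[{"fingers":0,"dx":0,"dy":0,"dz":1,"ax":0,"ay":0,"az":0},{"fingers":0,"dx":0,"dy":0,"dz":0,"ax":0,"ay":0,"az":0},{"fingers":0,"dx":0,"dy":0,"dz":0,"ax":0,"ay":0,"az":0}]'
python3 -m creep '[{"fingers":0,"dx":0,"dy":0,"dz":1,"ax":0,"ay":0,"az":0},{"fingers":0,"dx":0,"dy":0,"dz":0,"ax":0,"ay":0,"az":0},{"fingers":0,"dx":0,"dy":0,"dz":0,"ax":0,"ay":0,"az":0}]'
python3 -m creep '[{"fingers":0,"dx":0,"dy":0,"dz":4,"ax":0,"ay":0,"az":0},{"fingers":0,"dx":0,"dy":0,"dz":0,"ax":0,"ay":0,"az":0},{"fingers":0,"dx":0,"dy":0,"dz":0,"ax":0,"ay":0,"az":0}]'
done | grep -E "tcp|wrist"
```

```text
tcp_pos: [0.6186, 0.0648, 0.3957]
wrist_force: [0.1, -0.9, 0.5]
tcp_pos: [0.6186, 0.0648, 0.3937]
wrist_force: [0.2, 0.3, -0.3]
tcp_pos: [0.6186, 0.0648, 0.3929]
wrist_force: [-1.0, -0.0, 3.6]
tcp_pos: [0.6186, 0.0648, 0.3917]
wrist_force: [-0.4, 0.1, 4.7]
tcp_pos: [0.6186, 0.0648, 0.3879]
wrist_force: [-1.5, 0.6, 5.1]
```

Contact came at TCP z ≈ 0.393, which agrees with the knob top at 0.220. The target is therefore TCP z = 0.373.

```bash
python3 -m creep '[{"fingers":0,"dx":0,"dy":0,"dz":4,"ax":0,"ay":0,"az":0},{"fingers":0,"dx":0,"dy":0,"dz":4,"ax":0,"ay":0,"az":0},{"fingers":0,"dx":0,"dy":0,"dz":4,"ax":0,"ay":0,"az":0},{"fingers":0,"dx":0,"dy":0,"dz":0,"ax":0,"ay":0,"az":0},{"fingers":0,"dx":0,"dy":0,"dz":0,"ax":0,"ay":0,"az":0}]'
python3 -m creep '[{"fingers":0,"dx":0,"dy":0,"dz":2,"ax":0,"ay":0,"az":0},{"fingers":0,"dx":0,"dy":0,"dz":1,"ax":0,"ay":0,"az":0},{"fingers":0,"dx":0,"dy":0,"dz":0,"ax":0,"ay":0,"az":0},{"fingers":0,"dx":0,"dy":0,"dz":0,"ax":0,"ay":0,"az":0}]'
python3 - <<'E'
from h import *
im=get_image("scene"); W=cloud(im); s=sense(); print(s["tcp_pos"],s["wrist_force"])
cv2.imwrite("pics/s6.png",cv2.resize(im["image"][180:255,215:315],(800,600),interpolation=cv2.INTER_CUBIC))
P=W.reshape(-1,3); K=P[(np.hypot(P[:,0]-.6175,P[:,1]-.0655)<.021)&(P[:,2]>.185)&(P[:,2]<.208)]
G=P[(np.hypot(P[:,0]-.615,P[:,1]-.1045)<.008)&(P[:,2]>.185)]
for Q in(K,G): print(len(Q),np.percentile(Q[:,2],[50,75,90,97]).round(4))
E
```

```text
clock: 12.62
tcp_pos: [0.6186, 0.0648, 0.3764]
tool_rot: [0.707, 0.707, 0.0, 0.0]
wrist_force: [-3.2, -0.9, 9.3]
opening: -0.0
grip_force: 4.5
clock: 13.12
tcp_pos: [0.6185, 0.0648, 0.3736]
tool_rot: [0.707, 0.707, 0.0, 0.0]
wrist_force: [-3.9, 0.6, 10.3]
opening: 0.0005
grip_force: 5.0
[0.61853582 0.06482147 0.37353441] [-3.20699835 -0.50309209  9.50455323]
191 [0.1992 0.2004 0.201  0.2046]
1062 [0.482  0.5425 0.5666 0.5743]
```

View pics/s6.png

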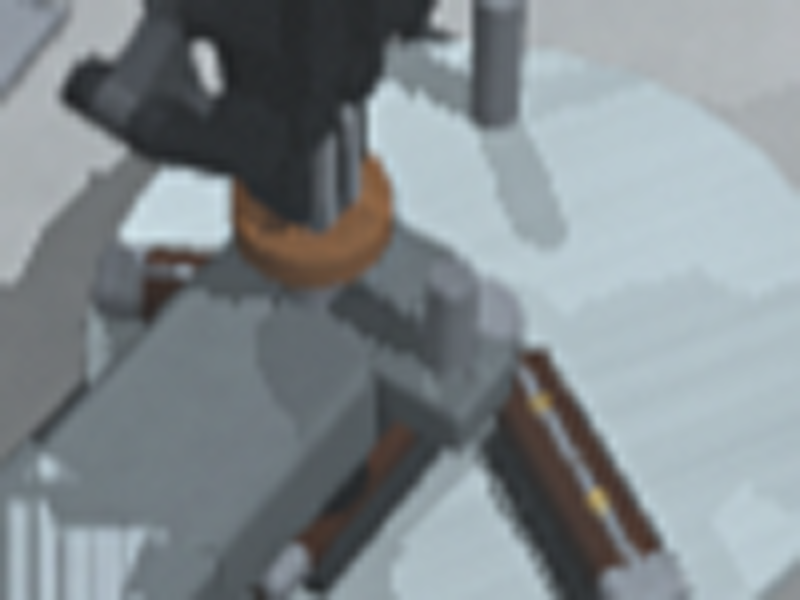

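The picture shows the knob, near (315,230), pressed down to the gauge level, with the gauge top near (450,275). The push is about 10 N. I'll nudge the last 0.5 mm and hand in while holding.

```bash
python3 -m creep '[{"fingers":0,"dx":0,"dy":0,"dz":0.5,"ax":0,"ay":0,"az":0},{"fingers":0,"dx":0,"dy":0,"dz":0,"ax":0,"ay":0,"az":0},{"fingers":0,"dx":0,"dy":0,"dz":0,"ax":0,"ay":0,"az":0},{"fingers":0,"dx":0,"dy":0,"dz":0,"ax":0,"ay":0,"az":0}]'
python3 -c "
from station import r,sense
print(sense()['tcp_pos']); print(r.job_done())"
```

```text
clock: 13.68
tcp_pos: [0.6185, 0.0648, 0.3731]
tool_rot: [0.707, 0.707, 0.0, 0.0]
wrist_force: [-2.6, 0.2, 10.1]
opening: -0.0
grip_force: 5.1
[0.61853677 0.06482549 0.37308814]
the job is handed in; nothing more can be done
None
```

The table is turned one position counter-clockwise and clicked in, and I handed the job in at 13.7 s with the knob held about 20 mm down, level with the gauge post (about 10 N push); no verdict came back.

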